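# Ready the bench blocks and hold the sprung box lid

## Robot

A 6-joint arm with a two-finger parallel gripper is mounted at the origin on a cart in front of the work surface, level with it; the furniture and walls round the work are solid. World frame = base frame: x ahead of the robot, y to its left, z up, the work surface at z = 0. Lengths are in m, angles in rad, forces in N, time in s.
With the tool pointing down it reaches from about 0.25 to 0.775 m from the base axis. Payload 4 kg.
Tool frame: the origin (TCP) lies on the centre line of the jaws, within the pads' length; the fingertips stand 14 mm ahead of it and the grasp point (between the pads) lies 5 mm behind it; z points along the fingers, y is the line along which they close (so a half turn about z gives the same grasp; the last joint's range is limited). The gripper opens to 94 mm and grips with 3 to 60 N. Pads are 16 mm wide; open, the fingers measure 119 mm over their backs; the gripper's body (75 mm by 177 mm) begins 78 mm behind the grasp point.
Start: joints at [-1.249, 0.087, 1.371, -0, 1.684, -0.103], TCP at [0.227, -0.501, 0.22] pointing down, gripper open.
Joint ranges: [-3.1, 3.1], [-0.76, 2.03], [0.27, 2.55], [-1.08, 4.22], [0.17, 2.65], [-2.57, 2.57]. Speed limits (rad/s): [2.79, 2.79, 3.14, 3.14, 3.14, 3.14].

## Interface

Orientations are given as a unit quaternion [x, y, z, w].
In Python, from cell import arm gives the robot as it stands.
- The arm moves only by the shell command python3 -m crank 'ROWS' [FORCE]. ROWS is JSON, a list of rows, each a list of 5 numbers: the shift along the tool's x, y, z in cm, then the turn about the tool's z in degrees, then the finger opening in cm, from 0 to 9.4. In form: [[dx, dy, dz, turn, gripper], ...]. A call has 1 to 12 rows; each row is the pose to reach, as a shift and turn from the pose commanded when the call began, along the tool's axes at that moment; what a row does not reach only later rows make up. A row lasts 1/10 s, in which the tool goes at most 50 mm and 8.59 degrees, less where a joint would pass 70% of its speed; a pose out of reach is approached as far as the arm can. A call with a gripper value outside its range is refused whole. The fingers move at their own pace and stop on an object; FORCE is the grip in N (left out, the last holds). Time passes only in rows, so rows that repeat a pose let the fingers close. It gives the time, the measured TCP pose, the force, the opening and the grip force at its end, in the units of the state.
- arm.observe(): the state, without advancing time (a new reading comes with each control period).
- arm.snapshot(name): name is "scene" or "side" or "wrist"; returns the picture (480x640x3 uint8, red, green, blue); there is no depth.
- arm.camera_model(name): a dict with "fov_y" (degrees; the focal length in pixels is half the picture's height over the tangent of half this angle, whatever the lens; pixels are square), "cx", "cy" (the principal point, pixels), "distortion" ([k1, k2, p1, p2, k3] as OpenCV has them; the pictures are not rectified), "rvec" (rotation vector, rad) and "tvec" (3), from world to camera coordinates, as OpenCV has them. Camera axes: x right, y down, z forward; pixel columns grow to the right and rows downward; lengths in m; the calibration is good to about 2 mm. A picture is of the moment at which its call begins: read the wrist's pose just before it. camera_model takes no time and is no camera call; for the wrist camera it gives the pose at the moment of the call.
- arm.sign_off(): hands the job in; it is judged then, once.
The state is a dict: "time": time; "joint_positions": joint angles; "joint_velocities": joint speeds; "effort": joint torques, N m; "tcp_pos": TCP position; "orientation": TCP orientation; "ft_force": force on the tool from outside, world axes, zero at the start; "ft_torque": the same for the moment, N m; "width": finger opening in m; "finger_force": force on a finger pad.
Only numpy, scipy, OpenCV 4.12 (cv2) and the standard library are available. Lean on these libraries where they do the work, as an engineer would, in place of code of your own. Each camera call takes 0.05 s, during which the arm holds its last target. There are 200 camera calls.

## Task

I am about to put the two flat square steel bench blocks away in the grey steel box with the sprung lid. First stack one block squarely on the other on the bench outside the box, edges flush, and let go of them; then take the lid's wooden knob and raise the lid a little past its balance point (where the spring starts to carry it up) without letting it go up to its stop, bring it back and hold it open just below that point, some 5 to 10 degrees, so that it would shut by itself. Finish still holding the lid there, with the stack standing and the tin, bottle and loupe left alone.

Things in the scene. Friction and masses are not known exactly. Their poses are not given: they have to be found in the camera images.
- block_a_center (a point): centre of one of two identical loose pale brushed-steel bench blocks, 64 x 64 x 19 mm, 0.6 kg, lying flat on the bench (9.5 mm above its underside; x and y axes along its sides, z up). Either may go on top of the other; block a is the one nearer the box at the start
- block_b_center (a point): centre of the other steel bench block, the same size, farther to the robot's right at the start
- lid_knob (a point): centre of the lid's wooden knob: a round bar, 20 mm diameter, 30 mm long, parallel to the hinge; pinched by its flat ends it turns in the grip as the lid rises. On a 10 mm stalk 41 mm ahead of the lid's front edge, 101 mm above the bench when the lid is shut. Its frame turns with the lid: y axis along knob and hinge, x axis from knob to hinge
- lid_hinge (a point): middle of the lid's hinge line, fixed at the far top rim of the grey box, 97 mm above the bench; y axis along the hinge, x axis level, square to it, away from the robot. With the lid at angle a, the knob's centre lies 230 cos(a) - 4 sin(a) mm to its -x side and 230 sin(a) + 4 cos(a) mm above it
- lid (a joint): opening angle of the lid in rad: 0 shut (the start), 1.30 at its stop. Lid 186 x 168 mm, 0.6 kg, with a hinge spring: balance point at 0.90 rad (52 degrees); below it the lid falls shut, above it the spring carries it up. Under 3 N at the knob. A dark stud on the steel wire bow at the lid's right edge marks the balance point: the edge lies level with the stud there
- box: grey steel box, open-topped, 180 (along x) x 160 x 94 mm, fixed to the bench; origin at the centre of its underside, x away from the robot towards the hinge, y to the left
- tin: bystander: flat steel tin 61 x 80 x 32 mm, loose, left of the box; origin under its centre
- bottle: bystander: small dropper bottle 33 mm wide, 102 mm tall, loose, behind the blocks; origin under its centre
- loupe: bystander: folding loupe 27 x 54 x 14 mm, loose, behind the blocks; origin under its centre

How it is judged:
On the way, in this order (a step that is already met when the one before it is completed fails the run):
1. one steel block lies squarely on the other on the bench, let go (horizontal distance between block_a_center and block_b_center below 0.007 m and ((height (world z) of block_a_center between 0.026 and 0.031 m and height (world z) of block_b_center between 0.007 and 0.012 m) or (height (world z) of block_b_center between 0.026 and 0.031 m and height (world z) of block_a_center between 0.007 and 0.012 m)) and (angle between the x axis of block_a_center and the x axis of block_b_center, either way round below 0.12 rad or angle between the x axis of block_a_center and the y axis of block_b_center, either way round below 0.12 rad) and angle between each of block_a_center, block_b_center's own z axis and vertical below 0.08 rad and contact force between each of block_a, block_b and the arm below 0.1 N and contact force between each of block_a, block_b and the fingers below 0.1 N and contact force between each of block_a, block_b and lid below 0.1 N and linear speed of each of block_a, block_b below 0.02 m/s), for 0.3 s.
2. the lid is raised past its balance point (value of joint lid above 0.94 rad), for 0.1 s.
At the end, for the whole second after the job is handed in: fingers hold the lid still at 0.63 to 0.87 rad (2 to 15 degrees below balance), not propped by anything else; one steel block lies flat on the other on the bench, centres within 7 mm and sides within 0.12 rad, at rest, touched by neither robot nor lid (all of step 1 and value of joint lid between 0.63 and 0.87 rad and velocity of joint lid between -0.05 and 0.05 rad/s and contact force between lid and the fingers above 0.05 N and contact force between lid and tin below 0.1 N and contact force between lid and bottle below 0.1 N and contact force between lid and loupe below 0.1 N); the arm keeps its last pose, push and grip.
It fails at once if the lid goes up to its stop (beyond 1.22 rad) (value of joint lid above 1.22 rad).
It fails at once if the tin is moved by more than 30 mm (distance of tin from where it was at the start of the episode above 0.03 m).
It fails at once if the bottle is moved by more than 30 mm or tipped (distance of bottle from where it was at the start of the episode above 0.03 m or angle between bottle's own z axis and vertical above 0.5 rad).
It fails at once if the loupe is moved by more than 30 mm (distance of loupe from where it was at the start of the episode above 0.03 m).
It also fails if it takes over 59 s, if anything falls off the work surface, if the arm or the gripper's body presses on something with over 40 N, if the wrist force passes 120 N, or if a joint passes its speed limit or range.

## Working session

There is one attempt and no reset: what is moved stays moved. The work goes in short steps, Python scripts to look and compute and a shell command to move; the robot and the scene stay as the last step left them, time stands still between calls to the robot, and variables do not carry over. Pictures are saved under pics/ and viewed, at most 12 in all, crops included, and the job is handed in when it is done.

```bash
mkdir -p pics; cat > h.py <<'E'
import numpy as np, cv2
from cell import arm
def K(m):
    f=240/np.tan(np.radians(m['fov_y'])/2)
    return np.array([[f,0,m['cx']],[0,f,m['cy']],[0,0,1.]])
def ray(m,px):
    p=cv2.undistortPoints(np.array(px,float).reshape(-1,1,2),K(m),np.array(m['distortion'],float)).reshape(-1,2)
    R=cv2.Rodrigues(np.array(m['rvec'],float))[0]; t=np.array(m['tvec'],float).ravel()
    return -R.T@t, np.c_[p,np.ones(len(p))]@R
def at_z(m,px,z):
    c,d=ray(m,px); z=np.broadcast_to(z,len(d))
    return c+d*((z-c[2])/d[:,2])[:,None]
def proj(m,P):
    return cv2.projectPoints(np.array(P,float).reshape(-1,1,3),np.array(m['rvec'],float),np.array(m['tvec'],float),K(m),np.array(m['distortion'],float))[0].reshape(-1,2)
def save(n,f):
    im=arm.snapshot(n)[:,:,::-1]; cv2.imwrite('pics/'+f,im); return im
E
python3 - <<'E'
from h import *
save('scene','s0.png');save('side','d0.png');m=arm.camera_model('wrist');save('wrist','w0.png')
import json;print(m)
s=arm.observe();print(s['tcp_pos'],s['orientation'],s['time'])
E
```

```text
{'fov_y': 63.52782471875773, 'cx': 320.9699936446581, 'cy': 231.6810147192028, 'distortion': array([-0.05695241,  0.        ,  0.        ,  0.        ,  0.        ]), 'rvec': array([-2.47353012,  1.59407938,  0.18873417]), 'tvec': array([-0.54893124, -0.0248642 ,  0.38929826])}
[ 0.2265343  -0.50074519  0.21858761] [ 9.77525577e-01  2.10815173e-01 -1.05708672e-04 -8.35909973e-04] 0.15
```

View pics/s0.png

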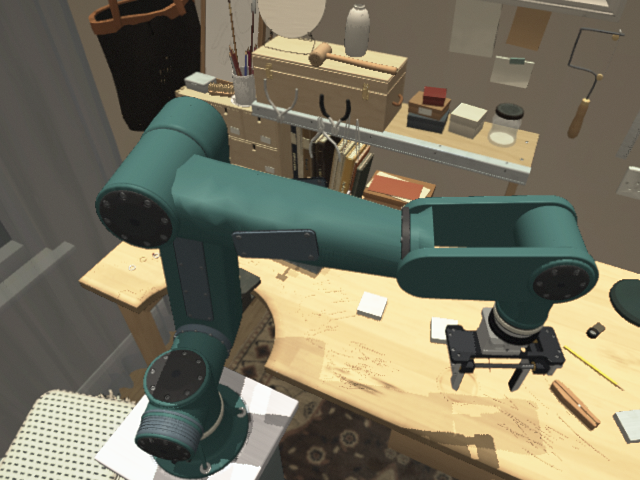

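View pics/w0.png

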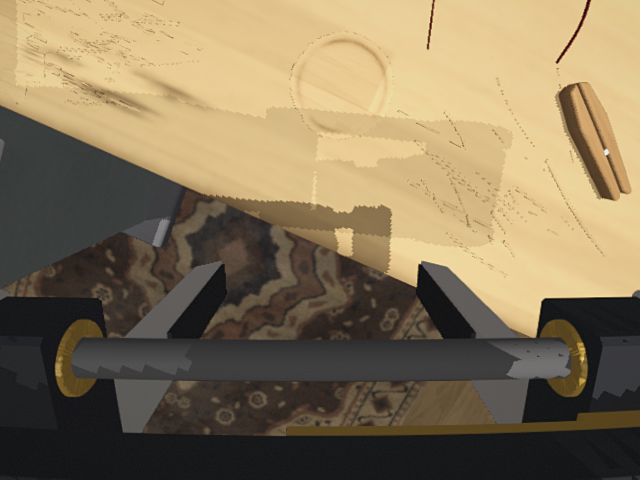

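The scene camera shows the robot with two pale blocks near (372,305) and (445,330). The arm hides the box. The wrist camera shows only the bench edge.

View pics/d0.png

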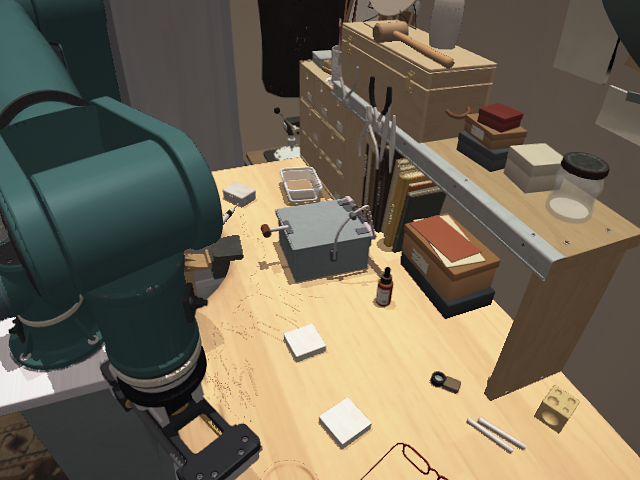

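```bash
python3 - <<'E'
from h import *
m=arm.camera_model('scene')
print(at_z(m,[[372,305],[445,330],[600,328]],0.019))
E
```

```text
[[ 0.45523082 -0.21065897  0.019     ]
 [ 0.46097955 -0.40112458  0.019     ]
 [ 0.63435241 -0.7523671   0.019     ]]
```

The side view shows everything: box with knob at about (266,230), blocks at (305,342) and (345,422), bottle at (385,288), loupe at (445,382), and tin at (238,195). I'll enlarge the blocks and the box.

```bash
python3 - <<'E'
import cv2,numpy as np
im=cv2.imread('pics/d0.png')
a=cv2.resize(im[315:455,270:390],None,fx=4.25,fy=4.25,interpolation=cv2.INTER_CUBIC)[:595]
b=cv2.resize(im[190:290,250:390],None,fx=5.7,fy=5.7,interpolation=cv2.INTER_CUBIC)
cv2.imwrite('pics/ca.png',a);cv2.imwrite('pics/cb.png',b)
E
```

```text
(no output)
```

View pics/ca.png

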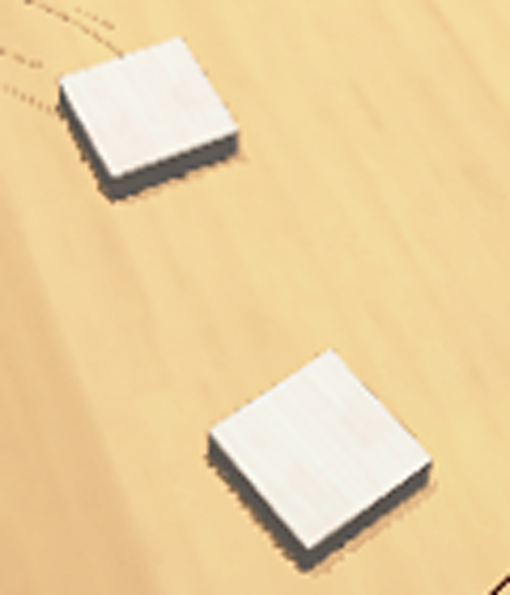

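View pics/cb.png

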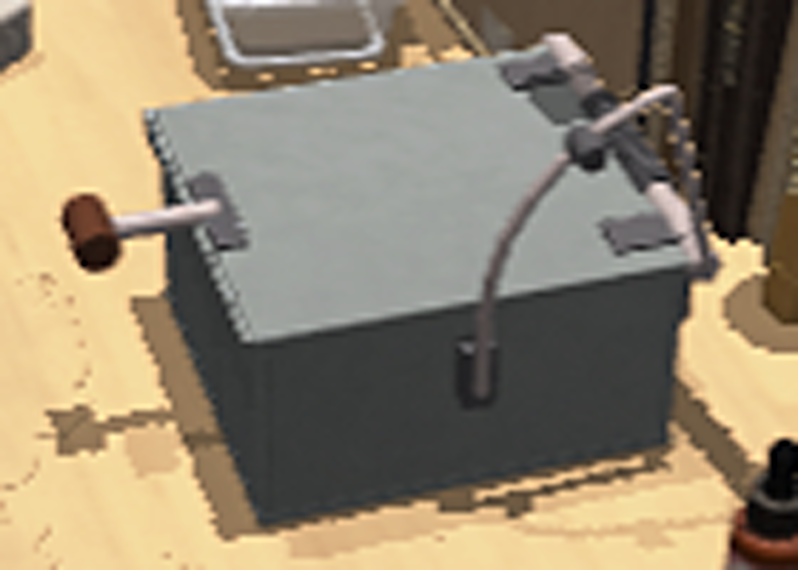

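Pixel corners in the crops:
- **Block a top:** (60,80), (180,38), (238,132), (115,178).
- **Block b top:** (210,433), (330,350), (431,462), (307,549).
- **Knob and lid:** knob centre (92,233). The lid's front corners are (148,112) and (250,342), and its right rear corner is about (690,262).

```bash
python3 - <<'E'
from h import *
m=arm.camera_model('side')
A=np.array([[60,80],[180,38],[238,132],[115,178]])/4.25+[270,315]
B=np.array([[210,433],[330,350],[431,462],[307,549]])/4.25+[270,315]
C=np.array([[92,233],[148,112],[250,342],[690,262],[262,522],[664,445]])/5.7+[250,190]
for P in(A,B):
    p=at_z(m,P-.0,.019);e=np.roll(p,-1,0)-p
    print(p.mean(0),np.linalg.norm(e,axis=1),np.degrees(np.arctan2(e[:,1],e[:,0])))
p=at_z(m,C,[.101,.099,.099,.099,0,0]);print(p)
for i,j in((2,1),(2,3),(4,5)):
    e=p[j]-p[i];print(np.linalg.norm(e),np.degrees(np.arctan2(e[1],e[0])))
T=at_z(m,[[238,195],[445,382],[385,303]],[.032,.014,0]);print(T)
print(arm.observe()['orientation'])
E
```

```text
[ 0.45987535 -0.21264891  0.019     ] [0.06202196 0.06319268 0.06128784 0.06325502] [   4.62006071  -85.9249663  -175.31912102   94.74056284]
[ 0.4633163  -0.40106407  0.019     ] [0.06275838 0.0634525  0.06220141 0.06149081] [  16.63079668  -75.13897572 -165.16269598  105.35211221]
[[ 4.62542742e-01  5.23300480e-02  1.01000000e-01]
 [ 5.09836979e-01  1.31005059e-01  9.90000000e-02]
 [ 4.99964182e-01 -3.29422992e-02  9.90000000e-02]
 [ 6.80107829e-01 -4.49046006e-02  9.90000000e-02]
 [ 5.05227618e-01 -2.70740079e-02 -1.11022302e-16]
 [ 6.79273752e-01 -4.07320988e-02  0.00000000e+00]]
0.16424435543342167 86.55384924130573
0.18054038375415127 -3.7991049868380635
0.17458121416078717 -4.4870316577044465
[[ 0.45815679  0.33677292  0.032     ]
 [ 0.66673335 -0.39494804  0.014     ]
 [ 0.66602176 -0.16138352  0.        ]]
[ 9.77525577e-01  2.10815173e-01 -1.05708672e-04 -8.35909973e-04]
```

```bash
python3 -m crank '[[24,-11,-3,14,9],[24,-11,-3,14,9],[24,-11,-3,14,9],[24,-11,-3,14,9],[24,-11,-3,14,9],[24,-11,-3,14,9],[24,-11,-3,14,9],[24,-11,-3,14,9],[24,-11,-3,14,9]]' 20
cat >> h.py <<'E'
def go(x,y,z=None,yaw=None,tgt=None):
    # rows' shift from present pose: world target, yaw=world angle (deg) of tool x
    from scipy.spatial.transform import Rotation as Ro
    s=arm.observe();p=np.array(s['tcp_pos']);R=Ro.from_quat(s['orientation']).as_matrix()
    yw=np.degrees(np.arctan2(R[1,0],R[0,0]))
    d=R.T@(np.array([x,y,p[2] if z is None else z])-p)
    print('t',round(s['time'],2),'tcp',p.round(4),'yaw',round(yw,2),'shift cm',(d*100).round(2),'turn',None if yaw is None else round(yw-yaw,2),'w',s['width'],'ff',s['finger_force'],'F',np.round(s['ft_force'],1))
E
python3 - <<'E'
from h import *
m=arm.camera_model('wrist');im=save('wrist','w1.png')
print(proj(m,[[.4605,-.213,.019],[.4635,-.401,.019]]))
go(.4605,-.213,.15,4.6)
g=cv2.threshold(im.min(2),205,255,0)[1]
for c in cv2.findContours(g,0,2)[0]:
    if cv2.contourArea(c)>2000:
        q=cv2.boxPoints(cv2.minAreaRect(c)); p=at_z(m,q,.019);e=np.roll(p,-1,0)-p
        print(q.round(0).tolist(),p.mean(0),np.linalg.norm(e,axis=1),np.degrees(np.arctan2(e[:,1],e[:,0])))
E
```

```text
time: 1.05
tcp_pos: [0.3992, -0.3028, 0.249]
orientation: [0.996, 0.089, -0.001, -0.0]
ft_force: [-0.2, -0.7, 0.1]
width: 0.0897
finger_force: 0.0
[[242.9138533  129.24869754]
 [428.26768715 160.66313238]]
t 1.1 tcp [ 0.3991 -0.303   0.249 ] yaw 10.22 shift cm [ 7.65 -7.76  9.9 ] turn 5.62 w 0.09005742499520843 ff 0.0 F [ 0.3 -0.1  0.7]
```

View pics/w1.png

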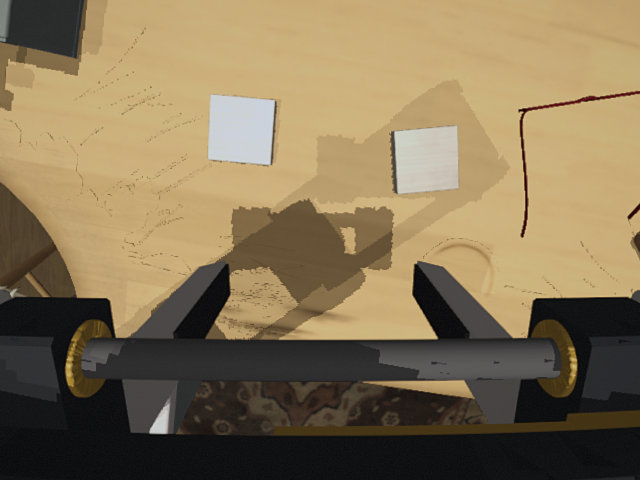

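The wrist view shows both blocks. Block a's top corners are (211,95), (275,100), (271,165), (209,159). Block b's are (394,131), (458,125), (459,188), (398,193). Both agree with the side-camera estimates.

```bash
python3 - <<'E'
from h import *
m=arm.camera_model('wrist')
im=cv2.imread('pics/w1.png')
g=im.min(2)
for q0 in ([[211,95],[275,100],[271,165],[209,159]],[[394,131],[458,125],[459,188],[398,193]]):
    q0=np.array(q0,np.float32)
    q=cv2.cornerSubPix(g,q0.reshape(-1,1,2).copy(),(5,5),(-1,-1),(3,50,.01)).reshape(-1,2)
    for k in (q0,q):
        p=at_z(m,k,.019);e=np.roll(p,-1,0)-p
        print(k.round(1).tolist(),p.mean(0).round(4),np.linalg.norm(e,axis=1).round(4),np.degrees(np.arctan2(e[:,1],e[:,0])).round(1))
E
```

```text
[[211.0, 95.0], [275.0, 100.0], [271.0, 165.0], [209.0, 159.0]] [ 0.4593 -0.2118  0.019 ] [0.0628 0.0631 0.0629 0.0621] [ -84.5 -174.8   94.6    5.1]
[[210.1999969482422, 93.80000305175781], [274.3999938964844, 99.9000015258789], [269.79998779296875, 164.8000030517578], [207.6999969482422, 158.8000030517578]] [ 0.4596 -0.2107  0.019 ] [0.063  0.063  0.063  0.0631] [ -85.4 -175.3   94.6    4.7]
[[394.0, 131.0], [458.0, 125.0], [459.0, 188.0], [398.0, 193.0]] [ 0.4642 -0.4     0.019 ] [0.064  0.063  0.063  0.0621] [ -74.1 -164.6  105.2   16.3]
[[393.5, 131.1999969482422], [456.6000061035156, 125.0], [458.20001220703125, 187.60000610351562], [397.29998779296875, 193.6999969482422]] [ 0.4639 -0.3993  0.019 ] [0.0631 0.0626 0.063  0.0626] [ -73.8 -164.   106.2   16.1]
```

```bash
python3 -m crank '[[7.62,-7.92,5,5.4,9.4],[7.62,-7.92,10,5.4,9.4],[7.62,-7.92,14.9,5.4,9.4],[7.62,-7.92,14.9,5.4,9.4],[7.62,-7.92,14.9,5.4,9.4]]' 20
python3 - <<'E'
from h import *
go(.46,-.2115,.017,4.8)
E
```

```text
time: 1.6
tcp_pos: [0.4562, -0.2075, 0.0932]
orientation: [0.999, 0.043, -0.006, -0.004]
ft_force: [-0.3, 0.4, -0.8]
width: 0.0938
finger_force: 0.0
t 1.6 tcp [ 0.4562 -0.2075  0.0932] yaw 4.97 shift cm [0.44 0.5  7.61] turn 0.17 w 0.09382599499737809 ff 0.0 F [-0.3  0.4 -0.8]
```

```bash
python3 -m crank '[[0,0,0,0,9.4],[0,0,0,0,9.4],[0,0,0,0,9.4]]'
python3 - <<'E'
from h import *
go(.46,-.2115,.017,4.8)
E
```

```text
time: 1.9
tcp_pos: [0.4621, -0.2125, 0.1038]
orientation: [0.999, 0.042, 0.002, 0.002]
ft_force: [0.2, -0.1, -0.1]
width: 0.0941
finger_force: 0.0
t 1.9 tcp [ 0.4621 -0.2125  0.1038] yaw 4.84 shift cm [-0.24 -0.15  8.68] turn 0.04 w 0.09410945670872614 ff 0.0 F [ 0.2 -0.1 -0.1]
```

```bash
python3 -m crank '[[0,0,2,0,9.4],[0,0,4,0,9.4],[0,0,6,0,9.4],[0,0,7,0,9.4],[0,0,7.5,0,9.4],[0,0,7.5,0,9.4],[0,0,7.5,0,9.4],[0,0,7.5,0,9.4],[0,0,7.5,0,9.4]]'
python3 - <<'E'
from h import *
go(.46,-.2115,.017,4.8)
E
```

```text
time: 2.8
tcp_pos: [0.4613, -0.2107, 0.0264]
orientation: [0.999, 0.043, 0.001, 0.001]
ft_force: [1.4, 0.4, -0.1]
width: 0.0941
finger_force: 0.0
t 2.8 tcp [ 0.4613 -0.2107  0.0264] yaw 4.95 shift cm [-0.14  0.06  0.94] turn 0.15 w 0.09406925930095725 ff 0.0 F [ 1.4  0.4 -0.1]
```

```bash
python3 -m crank '[[-0.1,0,0.5,0,9.4],[-0.1,0,0.9,0,9.4],[-0.1,0,0.9,0,9.4],[-0.1,0,0.9,0,7.5],[-0.1,0,0.9,0,6],[-0.1,0,0.9,0,5],[-0.1,0,0.9,0,5],[-0.1,0,0.9,0,5],[-0.1,0,0.9,0,5],[-0.1,0,0.9,0,5],[-0.1,0,0.9,0,5]]' 25
python3 - <<'E'
from h import *
go(.464,-.400,.10,16)
E
```

```text
time: 3.9
tcp_pos: [0.4598, -0.2104, 0.0166]
orientation: [0.999, 0.043, 0.0, -0.0]
ft_force: [-0.2, 1.2, 1.0]
width: 0.0638
finger_force: 25.0
t 3.9 tcp [ 0.4598 -0.2104  0.0166] yaw 4.94 shift cm [-1.21 18.93 -8.35] turn -11.06 w 0.06383330684756118 ff 24.999200999736786 F [-0.2  1.2  1. ]
```

```bash
python3 -m crank '[[0,0,-2,0,5],[0,0,-5,0,5],[0,0,-7,0,5],[-0.4,6,-7,-3,5],[-0.8,10,-7,-7,5],[-1.2,14,-7,-11,5],[-1.2,17,-7,-11,5],[-1.2,18.8,-7,-11,5],[-1.2,18.8,-7,-11,5],[-1.2,18.8,-7,-11,5],[-1.2,18.8,-7,-11,5],[-1.2,18.8,-7,-11,5]]'
python3 -m crank '[[0,0,0,0,5],[0,0,0,0,5],[0,0,0,0,5],[0,0,0,0,5]]'
python3 - <<'E'
from h import *
go(.464,-.399,.0166+.019,16)
save('side','d2.png')
m=arm.camera_model('wrist');im=save('wrist','w2.png')
im=cv2.imread('pics/d2.png')[280:460,230:450]
cv2.imwrite('pics/d2c.png',cv2.resize(im,None,fx=3.3,fy=3.3,interpolation=2))
E
```

```text
time: 5.1
tcp_pos: [0.4639, -0.3975, 0.086]
orientation: [0.99, 0.139, -0.0, -0.001]
ft_force: [0.1, -0.1, -5.3]
width: 0.0639
finger_force: 25.0
time: 5.5
tcp_pos: [0.4641, -0.3987, 0.0866]
orientation: [0.99, 0.139, 0.0, 0.0]
ft_force: [-1.1, 0.3, -7.3]
width: 0.064
finger_force: 25.0
t 5.5 tcp [ 0.4641 -0.3987  0.0866] yaw 15.95 shift cm [-0.01  0.02  5.1 ] turn -0.05 w 0.0639504905041149 ff 24.997275173664093 F [-1.1  0.3 -7.3]
```

View pics/w2.png

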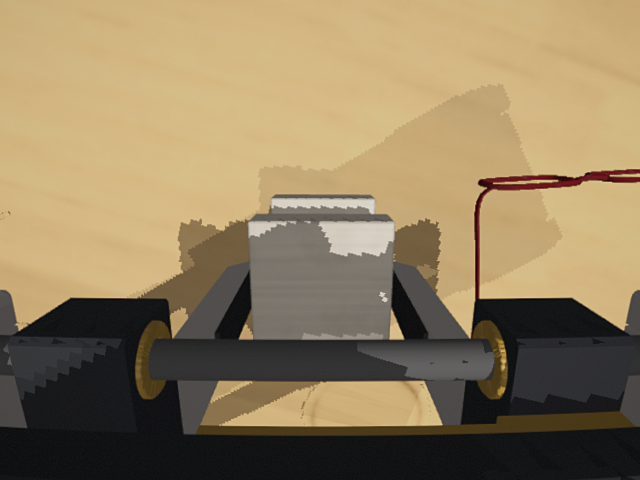

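The wrist view shows the held block (x 249–393) centred over block b (x 271–375), with sides parallel. I'll lower it now.

```bash
python3 -m crank '[[0,0,1.5,0,5],[0,0,3,0,5],[0,0,4,0,5],[0,0,4.5,0,5],[0,0,4.8,0,5],[0,0,5.05,0,5],[0,0,5.05,0,5],[0,0,5.05,0,5],[0,0,5.05,0,5],[0,0,5.05,0,5]]'
python3 - <<'E'
from h import *
go(.464,-.399,.0166+.019,16)
E
```

```text
time: 6.6
tcp_pos: [0.4642, -0.399, 0.0365]
orientation: [0.99, 0.139, 0.0, 0.0]
ft_force: [0.5, -0.3, -5.9]
width: 0.0638
finger_force: 25.0
t 6.6 tcp [ 0.4642 -0.399   0.0365] yaw 15.94 shift cm [-0.02 -0.01  0.09] turn -0.06 w 0.06379940301771198 ff 24.997320771217346 F [ 0.5 -0.3 -5.9]
```

```bash
python3 -m crank '[[0,0,0.1,0,5],[0,0,0.12,0,5],[0,0,0.12,0,5],[0,0,0.12,0,5],[0,0,0.12,0,6.8],[0,0,0.12,0,7.5],[0,0,0.12,0,8.5],[0,0,0.12,0,9.4],[0,0,-2,0,9.4],[0,0,-5,0,9.4],[0,0,-9,0,9.4],[0,0,-13,0,9.4]]'
python3 -m crank '[[0,0,-9,0,9.4],[-9,0,-9,0,9.4],[-9,0,-9,0,9.4],[-9,0,-9,0,9.4],[-9,0,-9,0,9.4],[-9,0,-9,0,9.4],[-9,0,-9,0,9.4]]'
python3 - <<'E'
from h import *
m=arm.camera_model('wrist');im=save('wrist','w3.png')
cv2.imwrite('pics/w3.png',im[0:400,180:520])
cv2.imwrite('pics/w3.png',cv2.resize(im[0:300,160:500],None,fx=2,fy=2))
print(proj(m,[[.464,-.399,.038]]))
go(.4625,.052,.27,-3.8)
E
```

```text
time: 7.8
tcp_pos: [0.4637, -0.3986, 0.1669]
orientation: [0.99, 0.139, -0.0, -0.0]
ft_force: [0.3, -0.6, 0.5]
width: 0.0944
finger_force: 0.0
time: 8.5
tcp_pos: [0.3782, -0.4227, 0.2543]
orientation: [0.99, 0.139, -0.0, -0.001]
ft_force: [0.2, -0.5, -0.2]
width: 0.0941
finger_force: 0.0
[[322.65963883 115.0441533 ]]
t 8.55 tcp [ 0.3782 -0.4228  0.2544] yaw 16.03 shift cm [ 21.21 -43.31  -1.46] turn 19.83 w 0.09429348365293506 ff 0.0 F [-0.7 -0.4 -0.6]
```

View pics/w3.png

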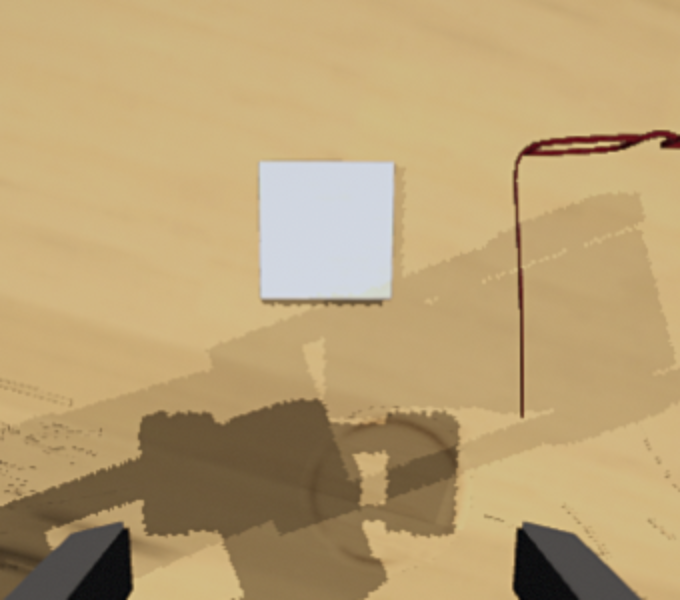

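The stack looks flush: the top block spans (260–394, 161–298) with almost nothing of the lower one showing. Next is the knob.

```bash
python3 -m crank '[[3,-4,-1,5,7],[6,-8,-1,10,7],[9,-13,-1,15,7],[13,-18,-1,20,7],[13,-23,-1,20,7],[13,-28,-1,20,7],[13,-33,-1,20,7],[13.2,-38,-1,20,7],[13.2,-42,-1,20,7],[13.2,-44.5,-1,20,7],[13.2,-45.6,-1,20,7],[13.2,-45.6,-1,20,7]]'
python3 -m crank '[[0,0,0,0,6],[0,0,0,0,6],[0,0,0,0,6],[0,0,0,0,6]]'
python3 - <<'E'
from h import *
m=arm.camera_model('wrist');im=save('wrist','w4.png')
print(proj(m,[[.4625,.0523,.101]]))
go(.4625,.052,.27,-3.8)
E
```

```text
time: 9.75
tcp_pos: [0.379, 0.0524, 0.2657]
orientation: [0.999, -0.033, -0.0, 0.0]
ft_force: [-1.1, -0.4, 0.8]
width: 0.0701
finger_force: 0.0
time: 10.15
tcp_pos: [0.3795, 0.0503, 0.2658]
orientation: [0.999, -0.036, -0.0, 0.0]
ft_force: [-0.3, 0.6, 0.1]
width: 0.0599
finger_force: 0.0
[[310.96229356 119.07986556]]
t 10.2 tcp [0.3794 0.0505 0.2658] yaw -4.16 shift cm [ 8.28 -0.76 -0.42] turn -0.36 w 0.0596851935459598 ff 0.0 F [ 0.3 -0.4 -1.2]
```

View pics/w4.png

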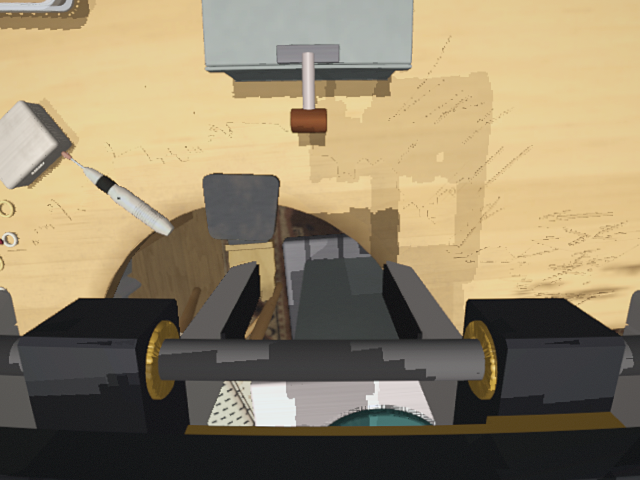

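The knob is at about (309,121), ends at x 291 and 327. The lid's front edge is level in the picture, so the yaw is right. The knob is near (0.462, 0.053, 0.101).

```bash
python3 -m crank '[[4,-0.85,1,0,6],[7,-0.85,3,0,6],[8.2,-0.85,6,0,6],[8.2,-0.85,9,0,6],[8.2,-0.85,11,0,6],[8.2,-0.85,12,0,6],[8.2,-0.85,13,0,6],[8.2,-0.85,13,0,6],[8.2,-0.85,13,0,6],[8.2,-0.85,13,0,6],[8.2,-0.85,13,0,6]]'
python3 - <<'E'
from h import *
go(.462,.053,.096,-4.1)
E
```

```text
time: 11.3
tcp_pos: [0.4622, 0.0538, 0.1371]
orientation: [0.999, -0.035, 0.001, 0.0]
ft_force: [0.2, -0.7, -0.1]
width: 0.0598
finger_force: 0.0
t 11.3 tcp [0.4622 0.0538 0.1371] yaw -4.06 shift cm [-0.02  0.09  4.11] turn 0.04 w 0.05980436824790723 ff 0.0 F [ 0.2 -0.7 -0.1]
```

```bash
python3 -m crank '[[0,0,2,0,6],[0,0,3.2,0,6],[0,0,4.1,0,6],[0,0,4.1,0,6],[0,0,4.1,0,6],[0,0,4.1,0,4],[0,0,4.1,0,2],[0,0,4.1,0,2],[0,0,4.1,0,2],[0,0,4.1,0,2],[0,0,4.1,0,2],[0,0,4.1,0,2]]' 15
python3 - <<'E'
from h import *
go(.462,.053,.096,-4.1)
from math import *
for a in [.15,.3,.45,.6,.75,.85,.93,.99]:
    r=lambda a:(230*cos(a)-4*sin(a),230*sin(a)+4*cos(a))
    print(a,'dx %.2f dz %.2f'%((230-r(a)[0])/10,-(r(a)[1]-4)/10))
E
```

```text
time: 12.5
tcp_pos: [0.4618, 0.0545, 0.0952]
orientation: [0.999, -0.035, 0.0, -0.001]
ft_force: [0.2, 3.2, 0.3]
width: 0.0298
finger_force: 15.0
t 12.5 tcp [0.4618 0.0545 0.0952] yaw -4.04 shift cm [ 0.03  0.15 -0.08] turn 0.06 w 0.02976636522085414 ff 14.996109455823898 F [0.2 3.2 0.3]
0.15 dx 0.32 dz -3.43
0.3 dx 1.15 dz -6.78
0.45 dx 2.46 dz -9.96
0.6 dx 4.24 dz -12.92
0.75 dx 6.44 dz -15.57
0.85 dx 8.12 dz -17.14
0.93 dx 9.57 dz -18.28
0.99 dx 10.71 dz -19.05
```

```bash
python3 -m crank '[[0.1,0.05,-1.1,0,2],[0.18,0.1,-2.3,0,2],[0.32,0.1,-3.43,0,2],[0.55,0.1,-4.6,0,2],[0.82,0.1,-5.7,0,2],[1.15,0.1,-6.78,0,2],[1.55,0.1,-7.9,0,2],[1.98,0.1,-8.95,0,2],[2.46,0.1,-9.96,0,2],[2.46,0.1,-9.96,0,2],[2.46,0.1,-9.96,0,2],[2.46,0.1,-9.96,0,2]]'
python3 - <<'E'
from h import *
go(.462,.053,.096,-4.1)
save('side','d3.png')
E
```

```text
time: 13.7
tcp_pos: [0.4859, 0.0529, 0.1945]
orientation: [0.999, -0.035, -0.0, -0.002]
ft_force: [-0.5, 6.0, -0.4]
width: 0.0301
finger_force: 15.0
t 13.7 tcp [0.4859 0.0529 0.1945] yaw -3.97 shift cm [-2.37  0.19  9.85] turn 0.13 w 0.030061051599314534 ff 15.000533759593964 F [-0.5  6.  -0.4]
```

View pics/d3.png

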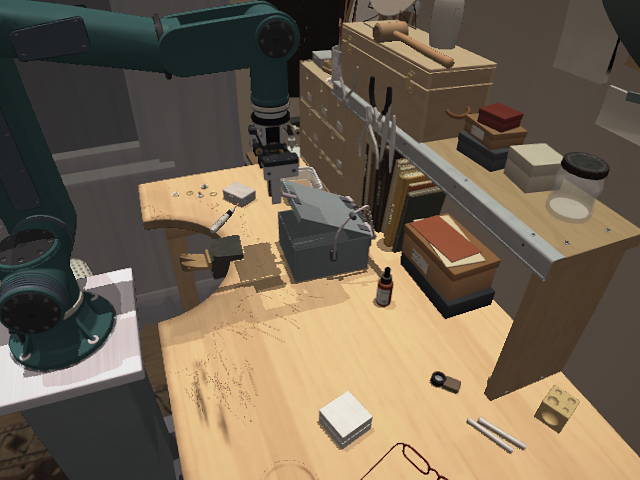

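The side view shows the lid partly open at the gripper (280,185), following the hand, and the stack standing at (345,418). I'll go on past balance.

```bash
python3 -m crank '[[0.4,-0.1,-0.75,0,2],[0.85,-0.2,-1.5,0,2],[1.78,-0.2,-2.96,0,2],[2.83,-0.2,-4.32,0,2],[3.98,-0.2,-5.61,0,2],[4.8,-0.2,-6.42,0,2],[5.66,-0.2,-7.18,0,2],[6.2,-0.2,-7.6,0,2],[6.56,-0.2,-7.9,0,2],[6.56,-0.2,-7.9,0,2],[6.56,-0.2,-7.9,0,2],[6.56,-0.2,-7.9,0,2]]'
cat >> h.py <<'E'
def ang():
    s=arm.observe();p=s['tcp_pos'];d=np.hypot(p[0]-.4618,p[1]-.054);z=p[2]+.0058-.097
    print('angle z-based',np.arcsin(z/.23003)-4/230,'x-based',np.arccos((.23-d)/.23003)-4/230,'both',np.arctan2(z,.23-d)-4/230)
E
python3 - <<'E'
from h import *
go(.462,.053,.096,-4.1);ang()
E
```

```text
time: 14.95
tcp_pos: [0.5514, 0.0487, 0.2738]
orientation: [0.999, -0.035, 0.0, -0.0]
ft_force: [-0.4, 3.3, 0.6]
width: 0.0302
finger_force: 15.0
t 14.95 tcp [0.5514 0.0487 0.2738] yaw -4.04 shift cm [-8.95  0.21 17.78] turn 0.06 w 0.030164614217506207 ff 15.000258833169937 F [-0.4  3.3  0.6]
angle z-based 0.8995127827518213 x-based 0.8974850721667433 both 0.8982375767856424
```

Angle is about 0.90, as intended. Next to about 1.0 (1.45 cm up, 1.9 cm forward).

```bash
python3 -m crank '[[0.55,-0.1,-0.42,0,2],[0.95,-0.2,-0.7,0,2],[1.31,-0.2,-0.94,0,2],[1.69,-0.2,-1.19,0,2],[1.89,-0.2,-1.31,0,2],[1.89,-0.2,-1.31,0,2],[1.89,-0.2,-1.31,0,2],[1.89,-0.2,-1.31,0,2],[1.89,-0.2,-1.31,0,2]]'
python3 - <<'E'
from h import *
go(.462,.053,.096,-4.1);ang()
save('side','d4.png')
im=cv2.imread('pics/d4.png')[120:300,240:420]
cv2.imwrite('pics/d4c.png',cv2.resize(im,None,fx=3.3,fy=3.3,interpolation=2))
E
```

```text
time: 15.85
tcp_pos: [0.5707, 0.0476, 0.2869]
orientation: [0.999, -0.036, 0.0, 0.001]
ft_force: [-3.0, -5.8, 2.4]
width: 0.0299
finger_force: 15.0
t 15.85 tcp [0.5707 0.0476 0.2869] yaw -4.16 shift cm [-10.89   0.2   19.09] turn -0.06 w 0.029876652799350274 ff 14.998659789562225 F [-3.  -5.8  2.4]
angle z-based 1.0000582215166476 x-based 1.0001480672992364 both 1.000123257237324
```

View pics/d4c.png

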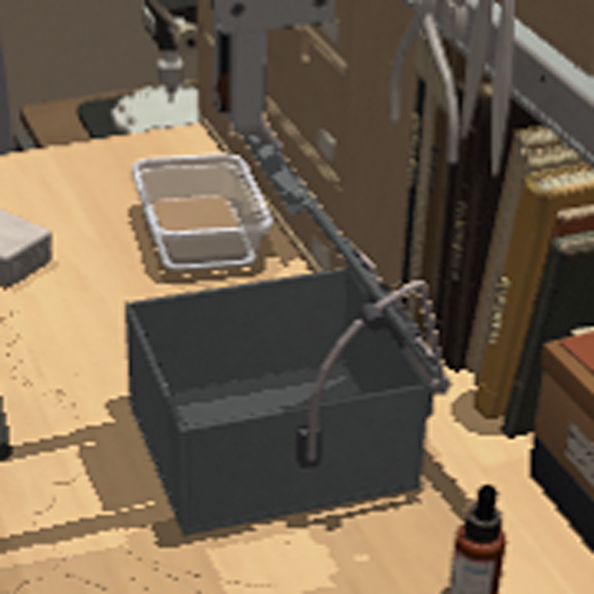

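The lid now stands edge-on to the side camera at about 1.0 rad, past the stud at (375,310). Next I'll bring it back to about 0.77.

```bash
python3 -m crank '[[-0.65,0.1,0.4,0,2],[-1.34,0.15,0.89,0,2],[-2.1,0.15,1.45,0,2],[-2.79,0.15,2.03,0,2],[-3.65,0.15,2.79,0,2],[-4.14,0.15,3.27,0,2],[-4.14,0.15,3.27,0,2],[-4.14,0.15,3.27,0,2],[-4.14,0.15,3.27,0,2],[-4.14,0.15,3.27,0,2],[-4.14,0.15,3.27,0,2],[-4.14,0.15,3.27,0,2]]'
python3 -m crank '[[0,0,0,0,2],[0,0,0,0,2],[0,0,0,0,2],[0,0,0,0,2],[0,0,0,0,2],[0,0,0,0,2],[0,0,0,0,2],[0,0,0,0,2],[0,0,0,0,2],[0,0,0,0,2]]'
python3 - <<'E'
from h import *
ang();go(.462,.053,.096,-4.1);save('side','d5.png')
E
```

```text
time: 17.1
tcp_pos: [0.5292, 0.0503, 0.2538]
orientation: [0.999, -0.036, -0.0, 0.0]
ft_force: [0.6, -4.9, 0.3]
width: 0.0299
finger_force: 15.0
time: 18.1
tcp_pos: [0.5291, 0.0503, 0.2538]
orientation: [0.999, -0.036, -0.0, 0.0]
ft_force: [-1.3, -5.2, -0.9]
width: 0.0297
finger_force: 15.0
angle z-based 0.7678448560205873 x-based 0.7686223539755036 both 0.7682337813611204
t 18.1 tcp [0.5291 0.0503 0.2538] yaw -4.08 shift cm [-6.7   0.19 15.79] turn 0.02 w 0.029691152165508793 ff 15.002494901418686 F [-1.3 -5.2 -0.9]
```

View pics/d5.png

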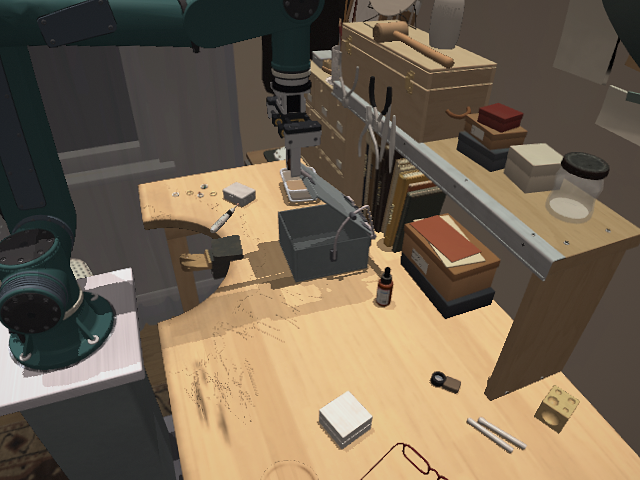

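The lid is held at about 0.768 rad with the knob at about (293,165). The stack stands at (345,418), and the tin, bottle and loupe are in their original places.

```bash
python3 -c "
from cell import arm
print(arm.sign_off())"
```

```text
the job is handed in; nothing more can be done
None
```

I handed the job in at about 18 s with the blocks stacked flush, the lid raised to about 1.0 rad and then held by its knob at about 0.77 rad (about 7.5° below balance), and the tin, bottle and loupe untouched; no verdict came back.

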